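# Feed a blank to length on the cut-off board and hold it for the saw

### The job

Lay the short thick wood block lengthwise in the cut-off board's channel, between the pusher foot and the saw guides, and let go of it. Then squeeze the lock paddle on the grip of the telescoping pusher arm and push the arm out until its index needle is level with the brass setting pointer on the scale, so that the foot feeds the block into the saw guides, without running past the mark. Finish holding the grip there with the paddle squeezed in, ready for the cut (the arm springs back if let go), and leave the pointer and the other things on the bench where they are.

Things in the scene. Friction and masses are not known exactly. Their poses are not given: they have to be found in the camera images.
- blank_mid (a point): centre of the wood block to be cut (the blank), loose on the bench: 42 x 85 x 30 mm, lying flat; x axis across its 42 mm width, y axis along its 85 mm length, either end may lead. A longer, flatter block (50 x 120 x 24 mm), too wide for the channel, lies beside it; the two may have swapped places
- cutoff_board: fixed plywood board 124 x 460 x 15 mm, origin under its centre on the bench. Its y axis is the feed direction, from the telescoping arm (-y end) to the saw guides (+y end); x across it, away from the robot; z up. Two wood rails, 24 mm wide, tops 27 mm above the bench, leave a channel 48 mm wide on the centre line, its floor 15 mm above the bench
- channel_mid (a point): point on the channel floor, on its centre line, where the middle of the blank may lie: 70 mm ahead of the home position of the foot, 55 mm before the saw guides; the blank should lie wholly between them, up to 20 mm off this point along y. Axes as the board's
- saw_slot (a point): point on the channel floor in line with the saw slot. The saw guides are dark wood posts standing on the rails from 21 mm before to 21 mm beyond it in y, 77 mm above the bench; the block passes between them. Axes as the board's
- grip_head: black grip on the sliding bar, origin at its centre, 57 mm above the bench; axes as the board's. 28 mm in x, 56 mm in y, 44 mm high; to be pinched across x. With the paddle on its near (-x) cheek it is 35 mm wide, 29 mm with the paddle in. Behind it the bar enters a fixed tube (67 mm high above the bench, latch parts from 32 mm behind the origin). Rail tops lie 30 mm below the origin
- lock_paddle (a joint): travel in m of the grey lock paddle, 38 x 32 mm, on the near cheek of the grip (middle 3 mm ahead of the grip's origin in y): 0 = out, 0.006 = fully squeezed in towards +x. Spring: 3 N at first, 6 N fully in (a 10 to 25 N pinch is right). At home its tooth hooks the arm; from about 0.004 in, the arm is free; if let go, it comes out again
- stop_bar (a joint): extension in m of the telescoping arm: 0 = home, where it starts locked, 0.125 at most; grip, foot and index move with it along the board's +y. A return spring pulls it home with 2 N at home to 3.5 N far out
- foot_face (a point): on the front face of the pusher foot, a steel plate 40 mm wide, from 2 to 44 mm above the channel floor; this point lies 15 mm above the floor on the centre line, 34 mm ahead of the grip's origin. Axes as the board's
- index_tip (a point): tip of the index needle that reaches from the foot over the near rail towards the robot, level with the foot's front face in y. Axes as the board's
- pointer_tip (a point): tip of the brass setting pointer, a 12 mm wide clip that rides stiffly (6 N) on the near rail by the scale, top 31 mm above the bench; 70 to 105 mm from the index at home. The arm is set when the index tip is level with it in the board's y. Axes as the board's
- long_block: bystander: flat wood block 50 x 120 x 24 mm, loose, origin under its centre
- small_offcut: bystander: wood offcut 40 x 50 x 20 mm, loose
- bench_brush_1: bystander: bench brush 42 x 177 x 41 mm, loose, behind the board
- tape: bystander: tape measure 36 x 87 x 64 mm, loose, left of the board
- pencil: bystander: pencil 128 mm long, loose, left of the board
- bench_grinder: fixed bench grinder behind the board, origin under its middle: about 0.36 m wide in y and 0.30 m high; its tool rests and eye shields reach to about 90 mm in front of its origin, so keep the gripper and wrist clear of it when swinging across
- sander: bystander: cork sanding block 60 x 105 x 29 mm, loose, at the right
Things that resemble listed ones, but are neither listed nor needed, are in the scene too. What is shaped like the part that bears blank_mid but orange is not meant.

How it is judged:
On the way, in this order (a step that is already met when the one before it is completed fails the run):
1. the block lies flat and lengthwise in the channel between the foot and the saw guides, let go, the arm still at home (x of blank_mid in the frame of channel_mid between -0.006 and 0.006 m and y of blank_mid in the frame of channel_mid between -0.03 and 0.022 m and z of blank_mid in the frame of channel_mid below 0.018 m and angle between the y axis of blank_mid and the y axis of channel_mid, either way round below 0.2 rad and contact force between the fingers and blank below 0.1 N and linear speed of blank below 0.02 m/s and value of joint stop_bar below 0.006 m), for 0.2 s.
2. the lock paddle is squeezed in by the fingers and frees the arm, before it leaves home (value of joint lock_paddle above 0.0035 m and value of joint stop_bar below 0.02 m and contact force between the fingers and grip_head above 2 N), for 0.05 s.
At the end, for the whole second after the job is handed in: The index needle is within 4 mm of the setting pointer along the scale and at rest; the fingers hold the grip (over 2 N) with the lock paddle at least 3 mm in; the block lies flat in the channel with its end against the foot (gap under 5 mm), not touched by the fingers (y of index_tip in the frame of pointer_tip between -0.004 and 0.004 m and value of joint lock_paddle above 0.003 m and contact force between the fingers and grip_head above 2 N and velocity of joint stop_bar between -0.01 and 0.01 m/s and y of blank_mid in the frame of foot_face between 0.039 and 0.0475 m and x of blank_mid in the frame of channel_mid between -0.006 and 0.006 m and z of blank_mid in the frame of channel_mid below 0.018 m and angle between the y axis of blank_mid and the y axis of channel_mid, either way round below 0.2 rad and contact force between the fingers and blank below 0.1 N and linear speed of blank below 0.01 m/s); the arm keeps its last pose, push and grip.
It fails at once if the setting pointer is shifted by more than 3 mm (distance of pointer_tip from where it was at the start of the episode above 0.003 m).
It fails at once if one of the other loose things is shifted by more than 25 mm (distance of any of long_block, small_offcut, bench_brush_1, tape, pencil, sander from where it was at the start of the episode above 0.025 m).
It also fails if it takes over 64 s, if anything falls off the work surface, if the arm or the gripper's body presses on something with over 40 N, if the wrist force passes 120 N, or if a joint passes its speed limit or range.

### The arm

A 6-joint arm with a two-finger parallel gripper is mounted at the origin on a cart in front of the work surface, level with it; the furniture and walls round the work are solid. World frame = base frame: x ahead of the robot, y to its left, z up, the work surface at z = 0. Lengths are in m, angles in rad, forces in N, time in s.
With the tool pointing down it reaches from about 0.375 to 0.9 m from the base axis. Payload 3.1 kg.
Tool frame: the origin (TCP) lies at the centre of the arm's flange, where the gripper is bolted on; the fingertips stand 173 mm ahead of it and the grasp point (between the pads) lies 155 mm ahead of it; z points along the fingers, y is the direction in which the jaws open and shut (so a half turn about z gives the same grasp; the last joint's range is limited). The gripper opens to 85 mm and grips with 20 to 120 N. Pads are 22 mm wide; open, the fingers measure 114 mm over their backs; the gripper's body (76 mm by 85 mm) begins 54 mm behind the grasp point. The pads swing forward as they close: fully open they stand 13 mm farther back than shut.
Start: joints at [1.01, 0.527, 1.433, -0, 1.181, -0.178], TCP at [0.233, 0.58, 0.405] pointing down, gripper open.
Joint ranges: [-3.08, 3.08], [-0.75, 2.2], [0.22, 2.44], [-1.43, 4.57], [0, 2.65], [-2.85, 2.85]. Speed limits (rad/s): [2.79, 2.79, 3.14, 3.14, 3.14, 3.14].

### API

Orientations are given as a unit quaternion [w, x, y, z].
In Python, from bench import r gives the robot as it stands.
- The arm moves only by the shell command python3 -m crank 'ROWS' [FORCE]. ROWS is text: rows parted by semicolons, each of 7 numbers parted by spaces: the turn, a rotation vector about the tool's x, y, z in rad, then the shift along the tool's x, y, z in mm, then the closure in counts, from 0 (fully open) to 255 (shut). A call has 1 to 5 rows; each row is the pose to reach, as a shift and turn from the pose commanded when the call began, along the tool's axes at that moment; what a row does not reach only later rows make up. A row lasts 1/10 s, in which the tool goes at most 50 mm and 8.59 degrees, less where a joint would pass 70% of its speed; a pose out of reach is approached as far as the arm can. A call with a gripper value outside its range is refused whole. The fingers move at their own pace and stop on an object; FORCE is the grip in N (left out, the last holds). Time passes only in rows, so rows that repeat a pose let the fingers close. It gives the time, the measured TCP pose, the force and the opening at its end, in the units of the state.
- r.get_obs(): the state, without advancing time (a new reading comes with each control period).
- r.grab_frame(name): name is "scene" or "top" or "wrist"; returns a dict with "color" (480x640x3 uint8, red, green, blue), "intrinsics" (3x3 intrinsics, pixels), "xyz" and "attitude" of the camera in the world; the wrist camera has in their place "mount" (4x4, takes a point from camera to tool coordinates, whose origin is the TCP and whose axes are the flange's). Camera axes: x right, y down, z forward; pixel columns grow to the right and rows downward; lengths in m; the calibration is good to about 2 mm. The wrist camera is an equidistant fisheye: a pixel r from the principal point sees the ray r / f radians off the axis. A picture is of the moment at which its call begins: read the wrist's pose just before it. There is no depth.
- r.job_done(): hands the job in, once; it reports no verdict.
Trained networks look in a picture, given as the dict that the camera call returned (one of the last four; its "shot" number tells which), for a name from the list of things; names that differ only in an ending like _2 or _b are one class to them, and where a whole thing is asked for, a point or a joint stands for the part that bears it (a point fixed in the world has none). Each returns a list of dicts, best first, with "p" (0 to 1); they miss things now and then, are a little off and sometimes report something else, mostly with a low value. They report only what shows in the picture. A call takes as long as a camera call. They do not tell look-alikes from the thing itself.
- r.search_frame(picture, target): "bbox" ([left, top, right, bottom] as shares, 0 to 1, of the picture: columns of its width, rows of its height, round what is visible of it).
The state is a dict: "time": time; "joints": joint angles; "joint_vel": joint speeds; "tau": joint torques, N m; "position": TCP position; "eef_rot": TCP orientation; "wrist_force": force on the tool from outside, world axes, zero at the start; "wrist_torque": the same for the moment, N m; "gripper_width": opening from 0.0 (shut) to 1.0 (fully open).
Only numpy, scipy, OpenCV 4.12 (cv2) and the standard library are available. Lean on these libraries where they do the work, as an engineer would, in place of code of your own. Each camera call takes 0.05 s, during which the arm holds its last target.

## Working session

There is one attempt and no reset: what is moved stays moved. The work goes in short steps, Python scripts to look and compute and a shell command to move; the robot and the scene stay as the last step left them, time stands still between calls to the robot, and variables do not carry over. Pictures are saved under pics/ and viewed, and the job is handed in when it is done.

```bash
mkdir -p pics; ls
python3 - <<'E'
from bench import r
import cv2
o=r.get_obs(); print(o)
for n in ["scene","top","wrist"]:
    f=r.grab_frame(n); print(n,f['intrinsics'],f.get('xyz'),f.get('attitude'),f.get('mount'),f['shot'])
    cv2.imwrite(f"pics/{n}0.png",f['color'][:,:,::-1])
    for t in ["blank_mid","cutoff_board","grip_head","lock_paddle","pointer_tip","index_tip","long_block","small_offcut","saw_slot","foot_face"]:
        try:
            d=r.search_frame(f,t); print(t,[(round(x['p'],2),[round(b*s) for b,s in zip(x['bbox'],(640,480,640,480))]) for x in d[:3]])
        except Exception as e: print(t,e)
E
```

```text
pics
{'time': 0.0, 'joints': array([ 1.00951792e+00,  5.28471827e-01,  1.43391892e+00,  4.57913751e-06,
        1.18140445e+00, -1.78483806e-01]), 'joint_vel': array([-5.52394045e-04,  7.93940480e-04, -1.20993797e-03,  7.27458831e-05,
        9.68101815e-04, -9.41038820e-04]), 'tau': array([ 7.60213857e-05, -4.42343795e+01, -1.78023022e+01, -1.32908690e-04,
        8.32472026e-03,  1.21169865e-05]), 'position': array([0.23321947, 0.57947848, 0.40372445]), 'eef_rot': array([-4.00087113e-04,  1.90231607e-01,  9.81738622e-01, -1.02602334e-03]), 'wrist_force': array([-0.53336341,  0.24766764,  0.49285875]), 'wrist_torque': array([ 0.01938725, -0.01381915, -0.02596859]), 'gripper_width': 1.0029280146208082}
scene [[443.55330785   0.         327.13990078]
 [  0.         443.55330785 243.08622293]
 [  0.           0.           1.        ]] [-0.39987653 -0.65804582  1.28995235] [-0.29229687  0.78959552 -0.50943696  0.17769477] None 1
blank_mid [(0.89, [348, 276, 373, 295]), (0.74, [458, 320, 478, 350]), (0.21, [348, 230, 365, 245])]
cutoff_board [(0.96, [197, 222, 322, 277])]
grip_head [(0.7
[... 1012 characters left out ...]
239, 261, 256])]
wrist [[371.64829954   0.         320.11771447]
 [  0.         371.64829954 238.14900924]
 [  0.           0.           1.        ]] None None [[-1.01140696e-03 -9.55124881e-01 -2.96201686e-01  7.48105830e-02]
 [ 9.99999263e-01 -1.16485230e-03  3.41568612e-04  5.45871608e-04]
 [-6.71271893e-04 -2.96201122e-01  9.55125355e-01  3.07940515e-02]
 [ 0.00000000e+00  0.00000000e+00  0.00000000e+00  1.00000000e+00]] 3
blank_mid [(0.42, [205, 383, 230, 397])]
cutoff_board [(0.88, [6, 412, 161, 468])]
grip_head []
lock_paddle []
pointer_tip []
index_tip [(0.74, [0, 461, 13, 479])]
long_block [(0.74, [1, 460, 12, 480])]
small_offcut []
saw_slot [(0.88, [8, 414, 162, 468])]
foot_face []
```

View pics/scene0.png

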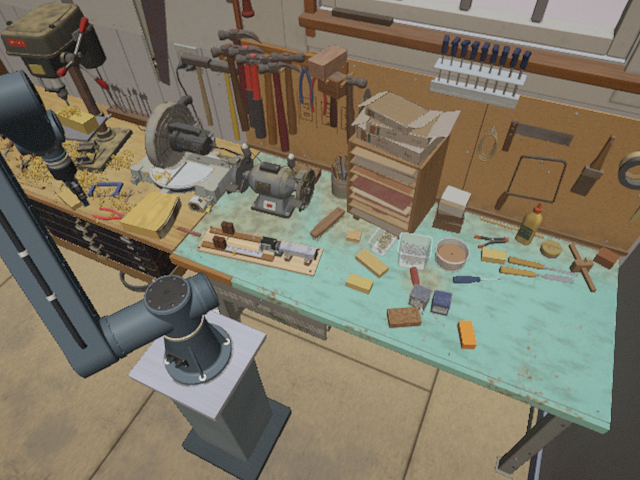

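View pics/top0.png

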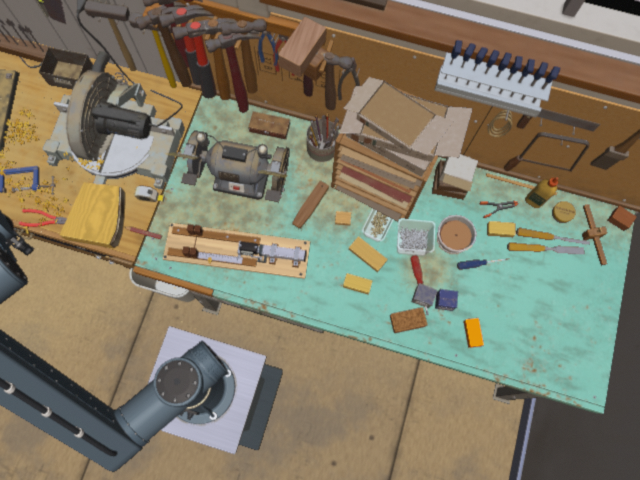

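View pics/wrist0.png

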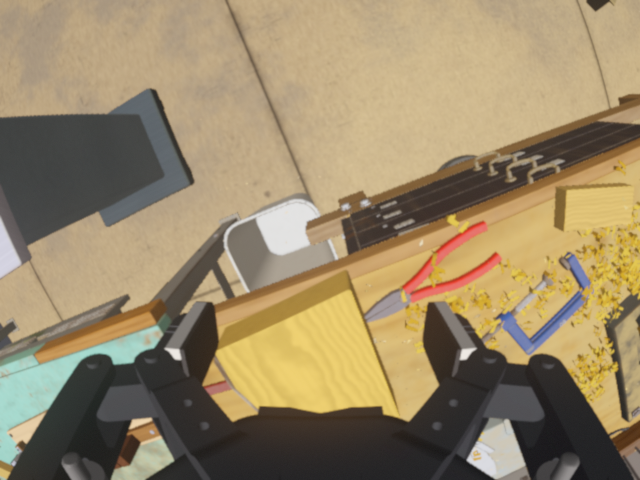

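Run:
```python
import cv2,numpy as np
im=cv2.imread('pics/top0.png')
cv2.imwrite('pics/top0_a.png',cv2.resize(im[205:295,150:320],None,fx=4.7,fy=4.7,interpolation=cv2.INTER_CUBIC))
cv2.imwrite('pics/top0_b.png',cv2.resize(im[205:355,320:500],None,fx=4,fy=4,interpolation=cv2.INTER_CUBIC))
```

```text
(no output)
```

View pics/top0_a.png

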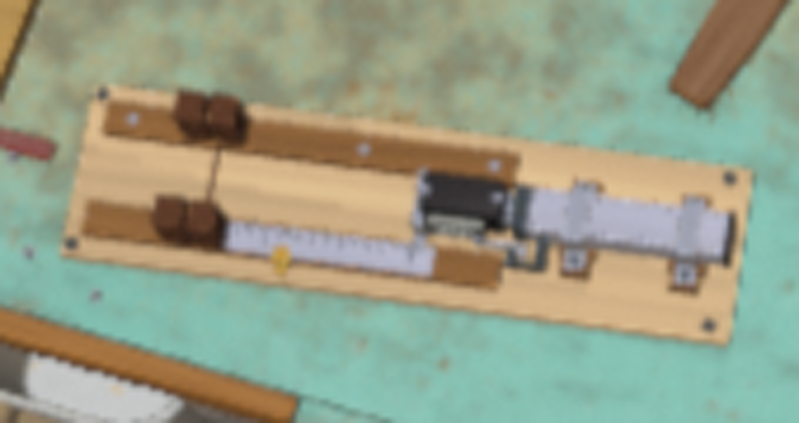

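View pics/top0_b.png

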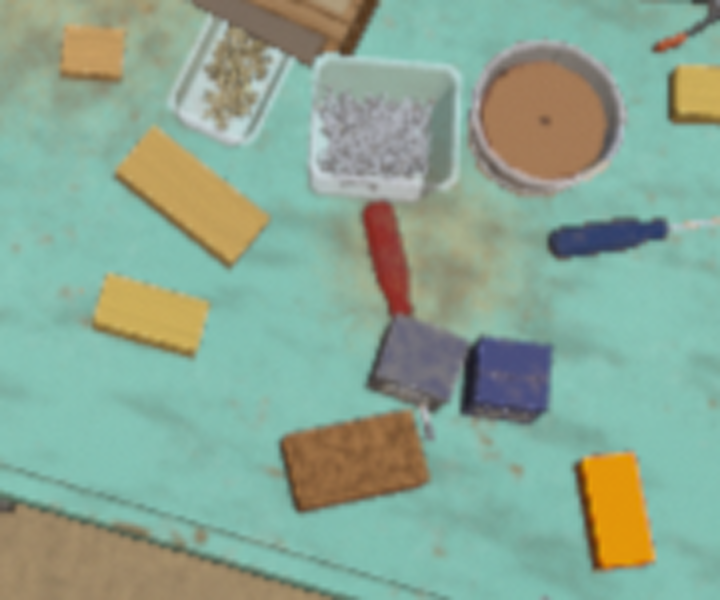

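The look-alikes are:
- a yellow short block at top (357,284)
- a longer, flatter block at (367,254)
- an orange block at (474,332)
- another yellow block, far off, at (501,229)

The short yellow one at (357,284) fits, because it lies beside the long block and isn't orange. I'll measure next.

```bash
cat > h.py <<'E'
import numpy as np,cv2
from scipy.spatial.transform import Rotation as R
def rot(q): q=np.asarray(q); return R.from_quat([q[1],q[2],q[3],q[0]]).as_matrix()
def cam(f,obs=None):
    if 'mount' in f and f['mount'] is not None:
        M=np.array(f['mount']); Rt=rot(obs['eef_rot']); return Rt@M[:3,:3], Rt@M[:3,3]+obs['position'],True
    return rot(f['attitude']),np.array(f['xyz']),False
def pix2plane(f,uv,z,obs=None):
    Rc,c,fish=cam(f,obs);K=f['intrinsics'];x=(uv[0]-K[0,2])/K[0,0];y=(uv[1]-K[1,2])/K[1,1]
    if fish:
        t=np.hypot(x,y); d=np.array([x/t*np.sin(t),y/t*np.sin(t),np.cos(t)]) if t>0 else np.array([0,0,1.])
    else: d=np.array([x,y,1])
    d=Rc@d; return c+d*(z-c[2])/d[2]
def proj(f,p,obs=None):
    Rc,c,fish=cam(f,obs);K=f['intrinsics'];q=Rc.T@(np.asarray(p)-c)
    if fish:
        n=np.hypot(q[0],q[1]); t=np.arctan2(n,q[2]); s=t/n; x,y=q[0]*s,q[1]*s
    else: x,y=q[0]/q[2],q[1]/q[2]
    return np.array([x*K[0,0]+K[0,2],y*K[1,1]+K[1,2]])
E
python3 - <<'E'
from h import *
f=dict(intrinsics=np.array([[603.75845892,0,312.26353683],[0,603.75845892,239.83572448],[0,0,1]]),xyz=[0.00955572,-0.33706909,1.88181463],attitude=[-0.11289428,0.79512043,-0.58930854,0.08805582])
a=lambda u,v:(150+u/4.7-.5+.1,205+v/4.7-.5+.1)
b=lambda u,v:(320+u/4-.4,205+v/4-.4)
C=[pix2plane(f,a(*p),0.015) for p in [(85,86),(752,172),(733,343),(65,255)]]
print(np.round(C,3)); print([np.linalg.norm(C[i]-C[(i+1)%4]) for i in range(4)], np.mean(C,0))
print('ptr',pix2plane(f,a(282,248),0.031),'foot near',pix2plane(f,a(418,245),.031))
B=[pix2plane(f,b(*p),0.03) for p in [(110,275),(209,300),(194,350),(95,320)]]
print(np.round(B,3)); print([np.linalg.norm(B[i]-B[(i+1)%4]) for i in range(4)], np.mean(B,0))
B=[pix2plane(f,b(*p),0.024) for p in [(155,128),(268,216),(232,266),(117,174)]]
print(np.round(B,3)); print([np.linalg.norm(B[i]-B[(i+1)%4]) for i in range(4)], np.mean(B,0))
E
```

```text
[[ 0.459  0.276  0.015]
 [ 0.534 -0.183  0.015]
 [ 0.416 -0.205  0.015]
 [ 0.342  0.246  0.015]]
[np.float64(0.46466089637425806), np.float64(0.12069972711947784), np.float64(0.45738787515048257), np.float64(0.12069081301218075)] [0.43778769 0.03339966 0.015     ]
ptr [0.38635964 0.10317181 0.031     ] foot near [0.41503429 0.01630833 0.031     ]
[[ 0.464 -0.328  0.03 ]
 [ 0.467 -0.407  0.03 ]
 [ 0.425 -0.407  0.03 ]
 [ 0.425 -0.326  0.03 ]]
[np.float64(0.07994839893462169), np.float64(0.04192774410409547), np.float64(0.08050327783847583), np.float64(0.03820166434007783)] [ 0.44523754 -0.36702599  0.03      ]
[[ 0.592 -0.329  0.024]
 [ 0.548 -0.435  0.024]
 [ 0.5   -0.418  0.024]
 [ 0.546 -0.31   0.024]]
[np.float64(0.1145774468789889), np.float64(0.05067600841224482), np.float64(0.11714050394661377), np.float64(0.049540224213389016)] [ 0.54672561 -0.37291246  0.024     ]
```

```bash
python3 -m crank '0 0 0.14 -33 -32 0 0; 0 0 0.28 -66 -64 0 0; 0 0 0.42 -99 -96 0 0; 0 0 0.56 -132 -128 0 0; 0 0 0.70 -165 -160 0 0'
python3 - <<'E'
from h import *
from bench import r
o=r.get_obs(); print(o['position'],rot(o['eef_rot'])[:,:2].T,o['joints'])
E
```

```text
time: 2.15
position: [0.3271, 0.3682, 0.4049]
eef_rot: [0.0, 0.518, 0.856, 0.0]
wrist_force: [0.6, 0.1, 0.4]
gripper_width: 0.999
[0.32711584 0.36817143 0.40493793] [[-4.64310449e-01  8.85672517e-01 -1.72622527e-05]
 [ 8.85672202e-01  4.64310300e-01  8.34651823e-04]] [ 6.17076771e-01  3.49732318e-01  1.75788013e+00 -1.49954305e-04
  1.03315538e+00  1.34297614e-01]
```

```bash
python3 -m crank '0 0 0.08 -46 -14 0 0; 0 0 0.16 -92 -28 0 0; 0 0 0.24 -138 -42 0 0; 0 0 0.32 -184 -56 0 0; 0 0 0.32 -230 -70 0 0'
python3 - <<'E'
from h import *
from bench import r
o=r.get_obs(); f=r.grab_frame("wrist");print(o['position'],rot(o['eef_rot'])[:,:2].T,o['joints'])
import pickle; pickle.dump((f,o),open('w1.pkl','wb'))
cv2.imwrite('pics/w1.png',f['color'][:,:,::-1])
E
```

```text
time: 2.65
position: [0.3728, 0.132, 0.4051]
eef_rot: [0.001, 0.646, 0.764, 0.0]
wrist_force: [1.0, -0.5, 0.5]
gripper_width: 0.998
[0.3727906  0.13197505 0.40509079] [[-1.66260881e-01  9.86081790e-01 -1.51122581e-04]
 [ 9.86080779e-01  1.66260927e-01  1.41470194e-03]] [ 5.57416924e-02  2.16645877e-01  1.97260424e+00  8.52234469e-06
  9.50919800e-01 -1.11299914e-01]
```

View pics/w1.png

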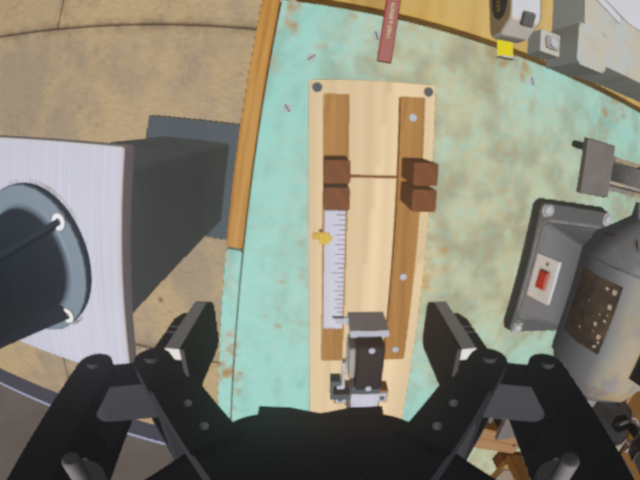

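The board from above: pointer about (322,237), foot about (366,318), guides at (337,170–195) and (420,172–197). I'll zoom in to get exact pixels.

Run:
```python
import cv2
im=cv2.imread('pics/w1.png')
cv2.imwrite('pics/w1_a.png',cv2.resize(im[70:220,295:445],None,fx=4,fy=4,interpolation=cv2.INTER_CUBIC))
cv2.imwrite('pics/w1_b.png',cv2.resize(im[215:365,295:445],None,fx=4,fy=4,interpolation=cv2.INTER_CUBIC))
```

```text
(no output)
```

View pics/w1_a.png

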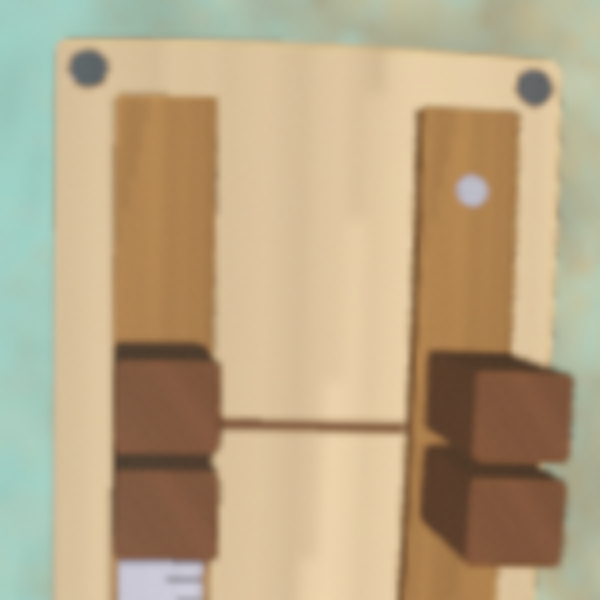

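View pics/w1_b.png

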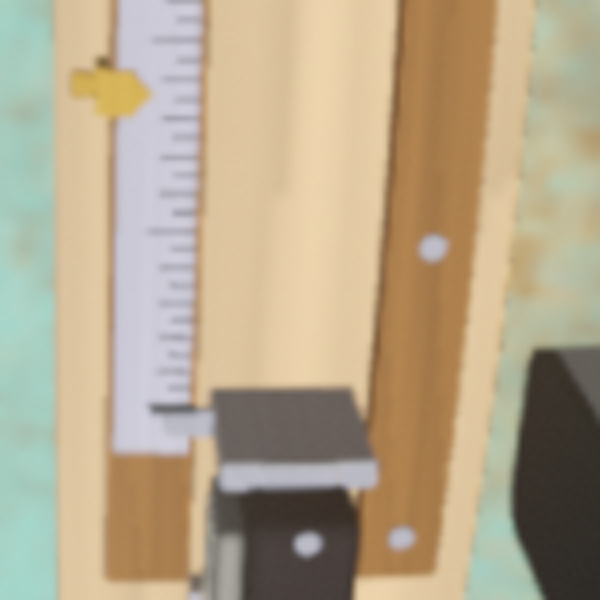

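Run:
```python
from h import *
import pickle
f,o=pickle.load(open('w1.pkl','rb'))
a=lambda u,v:(295+u/4-.375,70+v/4-.375)
b=lambda u,v:(295+u/4-.375,215+v/4-.375)
P=lambda n,p,z:(print(n,np.round(pix2plane(f,p,z,o),4)),pix2plane(f,p,z,o))[1]
nr=[P('near rail outer',a(113,100),.027),P('near rail outer',a(113,330),.027),P('nr outer',b(107,570),.027)]
ni=[P('near rail in',a(217,100),.027),P('ni',a(214,330),.027),P('ni',b(192,560),.027)]
fo=[P('far rail out',a(519,112),.027),P('far out',a(513,330),.027),P('far out',b(436,570),.027)]
fi=[P('far in floor edge',a(418,112),.027),P('fi',b(400,50),.027),P('fi',b(372,400),.027)]
s=[P('slot',a(222,424),.015),P('slot',a(405,429),.015)]
ptr=P('ptr',b(150,94),.031); idx=P('idx',b(150,408),.03)
ff=[P('foot bot',b(212,391),.017),P('foot bot',b(350,389),.017),P('foot top',b(222,464),.059),P('foot top',b(376,462),.059)]
d=nr[0]-nr[2]+fo[0]-fo[2]; yaw=np.arctan2(-d[0],d[1]); print('yaw',yaw)
for n,l in (('no',nr),('fo',fo)): e=l[0]-l[2]; print(n,np.arctan2(-e[0],e[1]))
e=s[1]-s[0]; print('slot',np.arctan2(e[1],e[0]))
for yaw in (yaw,):
  ex=np.array([np.cos(yaw),np.sin(yaw),0]); ey=np.array([-np.sin(yaw),np.cos(yaw),0])
  for n,l in (('nr',nr),('ni',ni),('fo',fo),('fi',fi),('s',s),('ptr',[ptr]),('idx',[idx]),('ff',ff)):
    print(n,[(round(q@ex,4),round(q@ey,4)) for q in l])
```

```text
near rail outer [0.3593 0.2367 0.027 ]
near rail outer [0.3683 0.1836 0.027 ]
nr outer [ 0.4042 -0.0378  0.027 ]
near rail in [0.3828 0.2409 0.027 ]
ni [0.3914 0.1877 0.027 ]
ni [ 0.4273 -0.0306  0.027 ]
far rail out [0.4533 0.2531 0.027 ]
far out [0.4619 0.2014 0.027 ]
far out [ 0.4982 -0.025   0.027 ]
far in floor edge [0.4293 0.2476 0.027 ]
fi [0.4499 0.124  0.027 ]
fi [0.4653 0.0279 0.027 ]
slot [0.3984 0.1647 0.015 ]
slot [0.4433 0.1717 0.015 ]
ptr [0.3908 0.1039 0.031 ]
idx [0.4062 0.0182 0.03  ]
foot bot [0.4237 0.019  0.017 ]
foot bot [0.4613 0.0252 0.017 ]
foot top [0.4229 0.0211 0.059 ]
foot top [0.4611 0.0271 0.059 ]
yaw 0.1611021323294311
no 0.16206151622992174
fo 0.16015485921766273
slot 0.15447663850314264
nr [(np.float64(0.3926), np.float64(0.176)), (np.float64(0.3929), np.float64(0.1222)), (np.float64(0.3929), np.float64(-0.1021))]
ni [(np.float64(0.4165), np.float64(0.1764)), (np.float64(0.4164), np.float64(0.1224)), (np.float64(0.4168), np.float64(-0.0987))]
fo [(np.float64(0.488), np.float64(0.1771)), (np.float64(0.4882), np.float64(0.1247)), (np.float64(0.4877), np.float64(-0.1046))]
fi [(np.float64(0.4635), np.float64(0.1755)), (np.float64(0.464), np.float64(0.0502)), (np.float64(0.4637), np.float64(-0.0471))]
s [(np.float64(0.4197), np.float64(0.0986)), (np.float64(0.4651), np.float64(0.0983))]
ptr [(np.float64(0.4024), np.float64(0.0399))]
idx [(np.float64(0.4039), np.float64(-0.0472))]
ff [(np.float64(0.4212), np.float64(-0.0492)), (np.float64(0.4594), np.float64(-0.0491)), (np.float64(0.4208), np.float64(-0.047)), (np.float64(0.4595), np.float64(-0.0472))]
```

```bash
python3 -m crank '0 0 0 -47 -2 0 0; 0 0 0 -94 -4 0 0; 0 0 0 -141 -6 0 0; 0 0 0 -188 -8 0 0; 0 0 0 -235 -10 0 0';python3 -m crank '0 0 0 -40 -1 15 0; 0 0 0 -80 -2 30 0; 0 0 0 -120 -3 50 0; 0 0 0 -150 -4 75 0; 0 0 0 -170 -5 100 0'
python3 - <<'E'
from h import *
from bench import r
o=r.get_obs(); f=r.grab_frame("wrist");print(o['position'],rot(o['eef_rot'])[:,:2].T,o['joints'])
import pickle; pickle.dump((f,o),open('w2.pkl','wb'))
cv2.imwrite('pics/w2.png',f['color'][:,:,::-1])
E
```

```text
time: 3.2
position: [0.4022, -0.1014, 0.4051]
eef_rot: [0.001, 0.645, 0.764, 0.0]
wrist_force: [1.3, -0.1, 0.6]
gripper_width: 1.0
time: 3.7
position: [0.4264, -0.2707, 0.3041]
eef_rot: [0.002, 0.646, 0.763, -0.0]
wrist_force: [-0.0, 0.4, -0.0]
gripper_width: 1.005
[ 0.42640239 -0.27073702  0.30413752] [[-0.16550365  0.98620505 -0.00285364]
 [ 0.98620647  0.16550929  0.00186428]] [-7.87248117e-01  5.22656521e-01  1.82649331e+00 -1.85284957e-04
  7.89036722e-01 -9.53389831e-01]
```

View pics/w2.png

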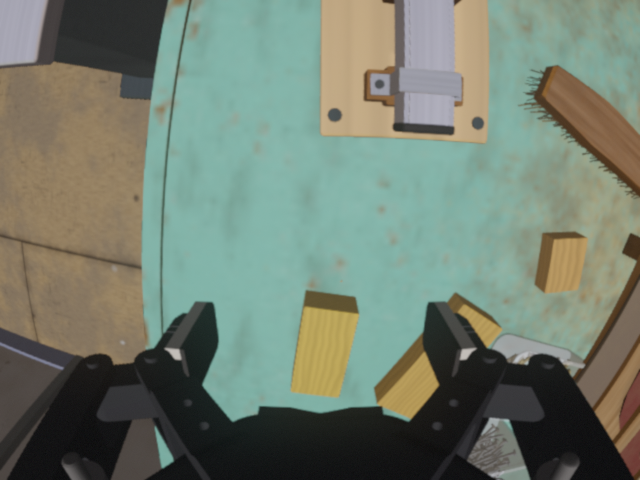

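Run:
```python
import cv2
im=cv2.imread('pics/w2.png')
cv2.imwrite('pics/w2_a.png',cv2.resize(im[280:420,270:430],None,fx=4,fy=4,interpolation=cv2.INTER_CUBIC))
```

```text
(no output)
```

View pics/w2_a.png

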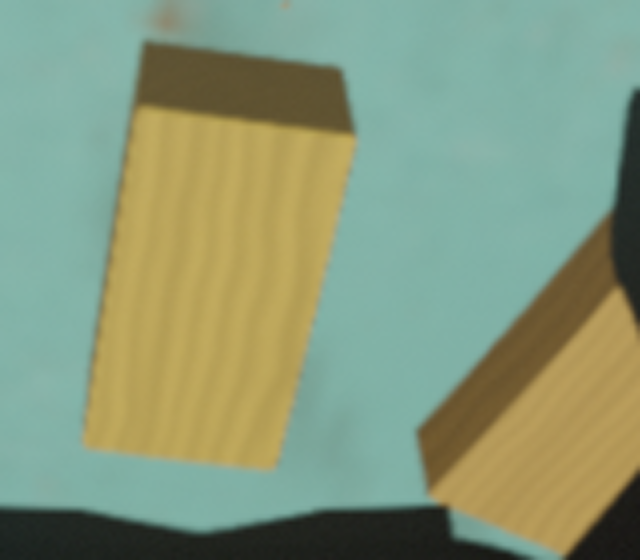

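Run:
```python
from h import *
import pickle
f,o=pickle.load(open('w2.pkl','rb'))
a=lambda u,v:(270+u/4-.375,280+v/4-.375)
C=np.array([pix2plane(f,a(*p),.03,o) for p in [(137,106),(355,134),(277,468),(84,446)]])
print(np.round(C,4),[np.linalg.norm(C[i]-C[(i+1)%4]) for i in range(4)],C.mean(0))
B=np.array([pix2plane(f,a(*p),.0,o) for p in [(145,40),(342,68)]]);print(B,np.linalg.norm(B[0]-B[1]))
for i,j in((3,0),(2,1)): e=C[j]-C[i]; print(np.arctan2(-e[0],e[1]))
for i,j in((0,1),(3,2)): e=C[j]-C[i]; print(np.arctan2(e[1],e[0]))
m=C.mean(0); Rt=rot(o['eef_rot'])
print('tool yaw',np.arctan2(Rt[1,1],Rt[0,1]),'delta to blank',Rt.T@(np.array([m[0],m[1],.012+.173])-o['position'])*1000)
```

```text
[[ 0.4248 -0.3246  0.03  ]
 [ 0.4658 -0.324   0.03  ]
 [ 0.467  -0.4079  0.03  ]
 [ 0.4257 -0.4085  0.03  ]] [np.float64(0.04094421107196833), np.float64(0.0839256597220471), np.float64(0.041363236432641094), np.float64(0.08388898460328381)] [ 0.44582305 -0.36624698  0.03      ]
[[ 0.42537066 -0.32519602  0.        ]
 [ 0.46614191 -0.32500196  0.        ]] 0.040771719992701815
0.010389590381947807
0.015384133589359156
0.014772935331293787
0.013867170708201534
tool yaw 0.16627468809771664 delta to blank [-97.06662448   3.12289723 119.42102869]
```

Run:
```python
from h import *
import pickle
f,o=pickle.load(open('w2.pkl','rb'))
Rt=rot(o['eef_rot'])
for z in (.150,.155,.16,.165,.173):
  print(z,[np.round(proj(f,Rt@np.array([x,y,z])+o['position'],o)) for x,y in ((.011,-.0425),(.011,-.057),(-.011,-.0425),(.011,.0425))])
im=cv2.imread('pics/w2.png')
cv2.imwrite('pics/w2_b.png',cv2.resize(im[280:420,130:290],None,fx=4,fy=4,interpolation=cv2.INTER_CUBIC))
```

```text
0.15 [array([204., 309.]), array([169., 308.]), array([211., 357.]), array([431., 309.])]
0.155 [array([207., 303.]), array([173., 302.]), array([214., 350.]), array([428., 303.])]
0.16 [array([211., 298.]), array([178., 296.]), array([217., 344.]), array([424., 298.])]
0.165 [array([214., 292.]), array([182., 291.]), array([220., 337.]), array([421., 292.])]
0.173 [array([219., 284.]), array([188., 283.]), array([224., 328.]), array([417., 284.])]
```

View pics/w2_b.png

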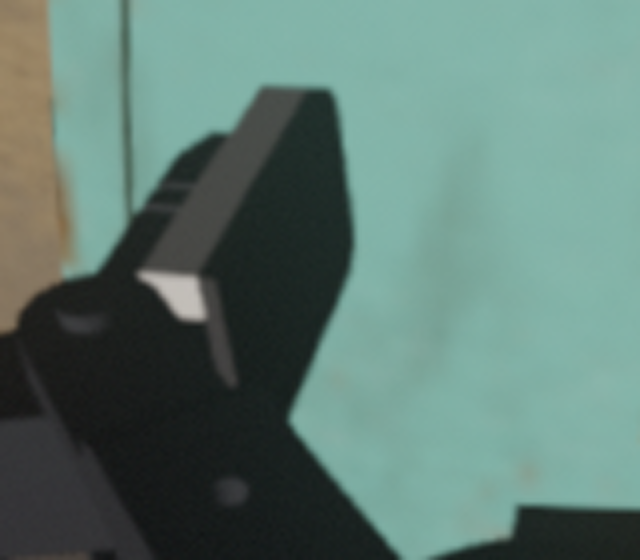

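```bash
python3 -m crank '0 0 0.08 -40 1 15 60; 0 0 0.153 -80 2 30 70; 0 0 0.153 -97 3 60 70; 0 0 0.153 -97 3 75 70; 0 0 0.153 -97 3 75 70'
python3 - <<'E'
from h import *
from bench import r
o=r.get_obs(); f=r.grab_frame("wrist");print(o['position'],rot(o['eef_rot'])[:,:2].T,o['gripper_width'])
import pickle; pickle.dump((f,o),open('w3.pkl','wb'))
cv2.imwrite('pics/w3.png',f['color'][:,:,::-1])
Rt=rot(o['eef_rot'])
w=o['gripper_width']*.085/2
for z in (.155,.16,.165,.173):
  print(z,[np.round(proj(f,Rt@np.array([x,y,z])+o['position'],o)) for x,y in ((.011,-w),(.011,-w-.0145),(-.011,-w),(.011,w))])
E
```

```text
time: 4.25
position: [0.4444, -0.3627, 0.2277]
eef_rot: [-0.002, 0.702, 0.712, 0.0]
wrist_force: [-0.2, 0.8, 1.0]
gripper_width: 0.721
[ 0.44443042 -0.36268151  0.22773824] [[-0.01432074  0.99988952  0.00398314]
 [ 0.99989255  0.01433304 -0.00307455]] 0.7206419902636025
0.155 [array([237., 304.]), array([201., 303.]), array([242., 352.]), array([398., 305.])]
0.16 [array([240., 299.]), array([205., 298.]), array([245., 345.]), array([395., 299.])]
0.165 [array([242., 293.]), array([208., 292.]), array([247., 339.]), array([393., 293.])]
0.173 [array([246., 285.]), array([213., 284.]), array([250., 329.]), array([390., 285.])]
```

View pics/w3.png

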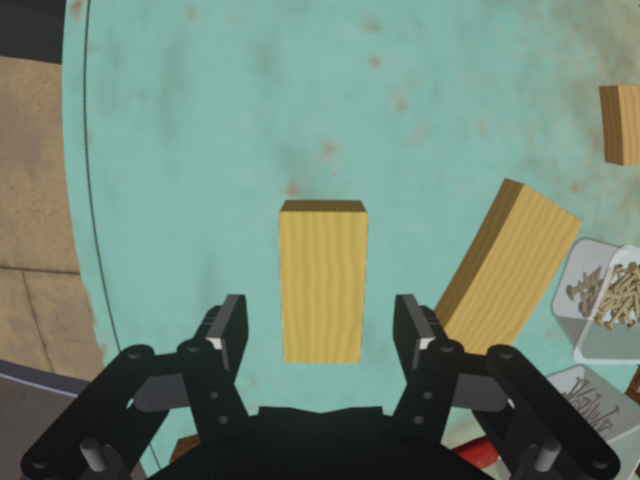

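```bash
python3 -m crank '0 0 0 -3 1 20 70; 0 0 0 -3.5 1 35 70; 0 0 0 -3.5 1 43 70; 0 0 0 -3.5 1 43 140; 0 0 0 -3.5 1 43 200' 40;  python3 -m crank '0 0 0 0 0 0 200; 0 0 0 0 0 0 200; 0 0 0 0 0 0 200; 0 0 0 0 0 0 200'
python3 - <<'E'
from h import *
from bench import r
o=r.get_obs(); print(o['position'],o['gripper_width']*85,o['wrist_force'])
E
```

```text
time: 4.8
position: [0.446, -0.3665, 0.1873]
eef_rot: [0.0, 0.702, 0.712, 0.0]
wrist_force: [0.3, 0.1, -1.1]
gripper_width: 0.476
time: 5.2
position: [0.4459, -0.3668, 0.1869]
eef_rot: [0.0, 0.702, 0.712, -0.0]
wrist_force: [0.6, -0.1, -0.5]
gripper_width: 0.478
[ 0.44587284 -0.36676418  0.18690797] 40.63144309335213 [ 0.56695702 -0.09019773 -0.54161939]
```

```bash
python3 -m crank '0 0 0 0 0 -25 200; 0 0 0 10 0 -60 200; 0 0 -0.04 40 0 -100 200; 0 0 -0.08 85 -1 -110 200; 0 0 -0.12 130 -2 -110 200';  python3 -m crank '0 0 -0.027 45 3 0 200; 0 0 -0.027 90 7 0 200; 0 0 -0.027 135 11 0 200; 0 0 -0.027 180 16 0 200; 0 0 -0.027 220 20 0 200'
python3 - <<'E'
from h import *
from bench import r
o=r.get_obs(); print(o['position'],o['gripper_width']*85,o['wrist_force'],rot(o['eef_rot'])[:,:2].T)
E
```

```text
time: 5.7
position: [0.4423, -0.2364, 0.2991]
eef_rot: [0.003, 0.658, 0.753, 0.0]
wrist_force: [0.4, 0.6, -1.8]
gripper_width: 0.48
time: 6.2
position: [0.4316, -0.0141, 0.2969]
eef_rot: [-0.0, 0.648, 0.762, 0.0]
wrist_force: [0.4, -0.4, -0.9]
gripper_width: 0.484
[ 0.43158303 -0.01414495  0.29690604] 41.13190680647355 [ 0.40260614 -0.40855793 -0.93127034] [[-1.61243116e-01  9.86914710e-01  1.16549928e-04]
 [ 9.86914712e-01  1.61243103e-01  1.09720179e-04]]
```

```bash
python3 -m crank '0 0 0 35 6 5 200; 0 0 0 70 12 15 200; 0 0 0 96 17 30 200; 0 0 0 96 17 40 200; 0 0 0 96 17 40 200'
python3 - <<'E'
from h import *
from bench import r
o=r.get_obs(); f=r.grab_frame("wrist");print(o['position'],rot(o['eef_rot'])[:,:2].T,o['gripper_width'])
import pickle; pickle.dump((f,o),open('w4.pkl','wb'))
cv2.imwrite('pics/w4.png',f['color'][:,:,::-1])
E
```

```text
time: 6.7
position: [0.433, 0.0818, 0.2558]
eef_rot: [-0.001, 0.647, 0.763, -0.001]
wrist_force: [-0.0, -0.5, -0.2]
gripper_width: 0.477
[0.43303176 0.08179243 0.25580637] [[-1.63129347e-01  9.86604635e-01  3.31167300e-04]
 [ 9.86601851e-01  1.63129674e-01 -2.34451447e-03]] 0.47693612977197997
```

View pics/w4.png

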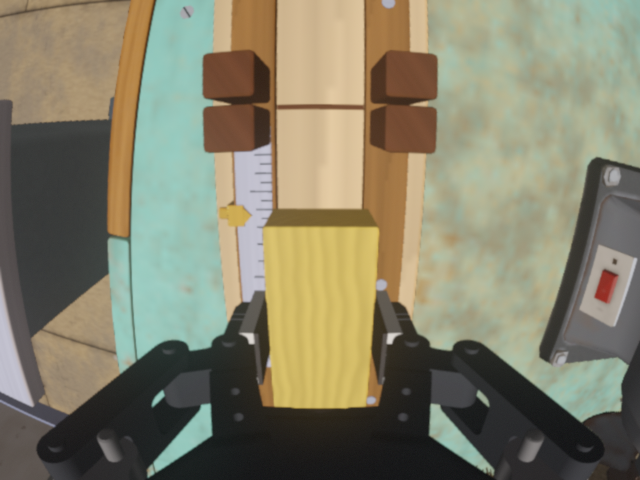

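Run:
```python
from h import *
import pickle
f,o=pickle.load(open('w4.pkl','rb'))
im=cv2.imread('pics/w4.png')
cv2.imwrite('pics/w4_a.png',cv2.resize(im[190:330,230:410],None,fx=4,fy=4,interpolation=cv2.INTER_CUBIC))
yaw=.161;ex=np.array([np.cos(yaw),np.sin(yaw),0]); ey=np.array([-np.sin(yaw),np.cos(yaw),0])
def q(n,p,z): w=pix2plane(f,p,z,o); print(n,w@ex,w@ey)
q('ni',(276,150),.027);q('fi',(363.5,150),.027)
q('ni',(274.5,190),.027)
for p in((265,226),(378,226)): q('btop',p,.099)
for p in((271,210),(375,210)): q('bbot',p,.069)
q('slot',(320,107),.015); q('ptr',(251,214),.031)
p=o['position'];print('tcp',p@ex,p@ey)
```

```text
ni 0.4174837937307496 0.07479144588959331
fi 0.4639714518474461 0.07487860195456454
ni 0.41624571854037007 0.05306345441227539
btop 0.42165086630249704 0.052558365477109646
btop 0.461685795662965 0.052667438234868774
bbot 0.41983322064459 0.05151369466103708
bbot 0.4648687154015958 0.05164487387299919
slot 0.4407895891735528 0.09818970035045575
ptr 0.4034774941749596 0.04067197862214874
tcp 0.44054332848343974 0.011317332713050982
```

View pics/w4_a.png

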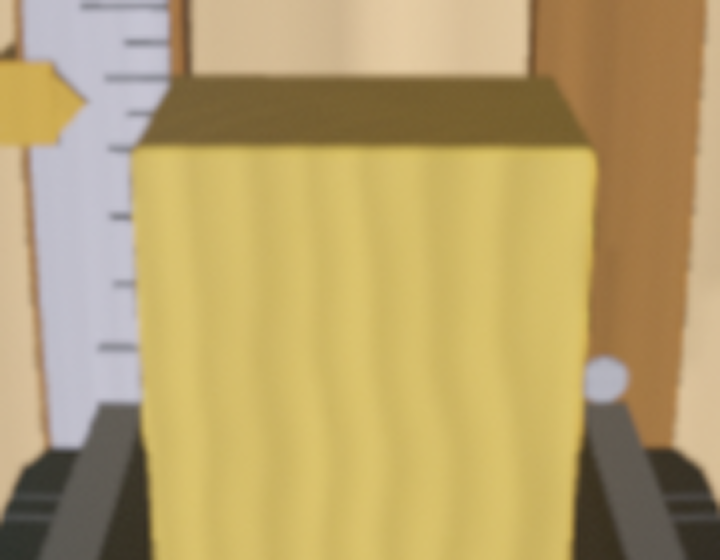

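```bash
python3 -m crank '0 0 0 0 -0.6 20 200; 0 0 0 0 -0.6 38 200; 0 0 0 0 -0.6 47 200; 0 0 0 0 -0.6 51 200; 0 0 0 0 -0.6 51 200'; python3 -m crank '0 0 0 0 0 0 200; 0 0 0 0 0 0 200'
```

```text
time: 7.25
position: [0.4331, 0.0807, 0.2057]
eef_rot: [-0.0, 0.648, 0.762, -0.0]
wrist_force: [0.1, -0.2, -0.0]
gripper_width: 0.48
time: 7.45
position: [0.4331, 0.0812, 0.2063]
eef_rot: [0.001, 0.648, 0.762, 0.0]
wrist_force: [-0.5, -0.1, -1.0]
gripper_width: 0.479
```

```bash
python3 -m crank '0 0 0 0 0 2 200; 0 0 0 0 0 2 200'; python3 -m crank '0 0 0 0 0 1.5 200; 0 0 0 0 0 1.5 200'; python3 -m crank '0 0 0 0 0 1 200; 0 0 0 0 0 1 200'
python3 - <<'E'
from h import *
from bench import r
o=r.get_obs(); f=r.grab_frame("wrist");print(o['position'],rot(o['eef_rot'])[:,:2].T,o['wrist_force'])
cv2.imwrite('pics/w5.png',f['color'][:,:,::-1])
E
```

```text
time: 7.65
position: [0.4329, 0.0814, 0.2039]
eef_rot: [0.0, 0.647, 0.762, 0.0]
wrist_force: [-0.1, 0.7, -1.7]
gripper_width: 0.481
time: 7.85
position: [0.4328, 0.0814, 0.2021]
eef_rot: [-0.0, 0.648, 0.762, -0.0]
wrist_force: [0.1, 0.4, -1.0]
gripper_width: 0.478
time: 8.05
position: [0.4327, 0.0814, 0.2018]
eef_rot: [0.0, 0.648, 0.762, 0.0]
wrist_force: [-0.9, 0.1, 7.9]
gripper_width: 0.482
[0.43274703 0.08140087 0.20180674] [[-1.61476610e-01  9.86876534e-01 -1.04042996e-04]
 [ 9.86876476e-01  1.61476636e-01  3.41371485e-04]] [-0.90216255  0.08805137  7.94732448]
```

View pics/w5.png

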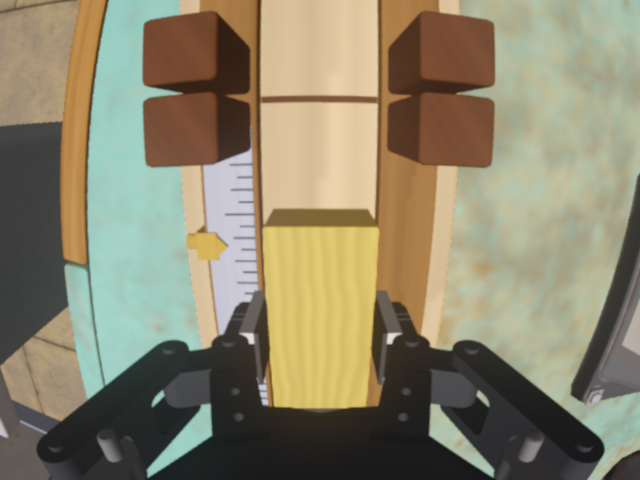

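Block seated in the channel with 8 N contact. Next I release it and lift.

```bash
python3 -m crank '0 0 0 0 0 0 100; 0 0 0 0 0 0 70; 0 0 0 0 0 0 60; 0 0 0 0 0 -2 60; 0 0 0 0 0 -10 60'; python3 -m crank '0 0 0 0 0 -25 40; 0 0 0 0 0 -65 20; 0 0 0 -20 0 -100 20; 0 0 0 -40 0 -100 20; 0 0 0 -40 0 -100 20'
python3 - <<'E'
from h import *
from bench import r
import pickle
o=r.get_obs(); f=r.grab_frame("wrist");print(o['position'],rot(o['eef_rot'])[:,:2].T,o['wrist_force'])
cv2.imwrite('pics/w6.png',f['color'][:,:,::-1]);pickle.dump((f,o),open('w6.pkl','wb'))
f=r.grab_frame("top");cv2.imwrite('pics/top6.png',cv2.resize(f['color'][205:295,150:320,::-1],None,fx=4.7,fy=4.7,interpolation=cv2.INTER_CUBIC))
E
```

```text
time: 8.6
position: [0.4326, 0.0813, 0.211]
eef_rot: [-0.001, 0.648, 0.762, -0.001]
wrist_force: [1.2, 0.0, -0.3]
gripper_width: 0.766
time: 9.1
position: [0.4401, 0.0405, 0.3131]
eef_rot: [0.002, 0.648, 0.761, 0.001]
wrist_force: [-0.6, -0.2, -0.5]
gripper_width: 0.921
[0.44011457 0.04051512 0.31305028] [[-0.15912539  0.98725654 -0.00190719]
 [ 0.98724578  0.15913282  0.00474559]] [-0.61786652 -0.21118194 -0.49601588]
```

View pics/w6.png

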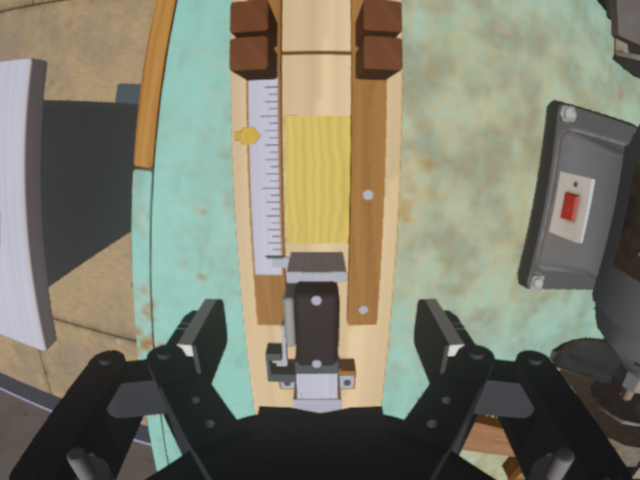

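View pics/top6.png

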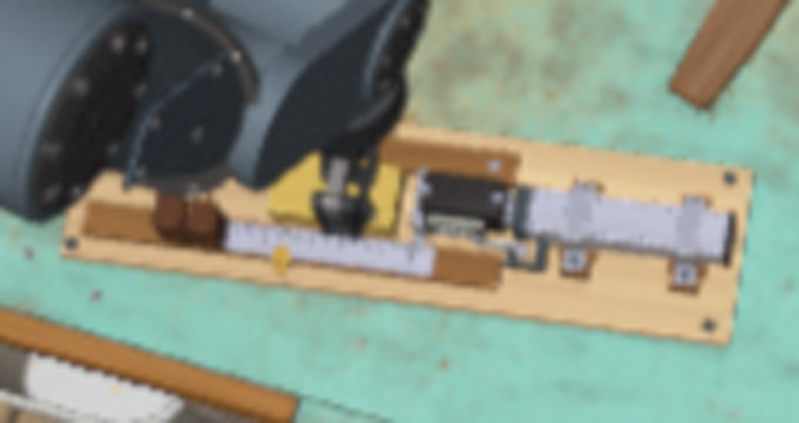

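Run:
```python
import cv2
im=cv2.imread('pics/w6.png')
cv2.imwrite('pics/w6_a.png',cv2.resize(im[235:415,230:410],None,fx=4,fy=4,interpolation=cv2.INTER_CUBIC)[:600])
```

```text
(no output)
```

View pics/w6_a.png

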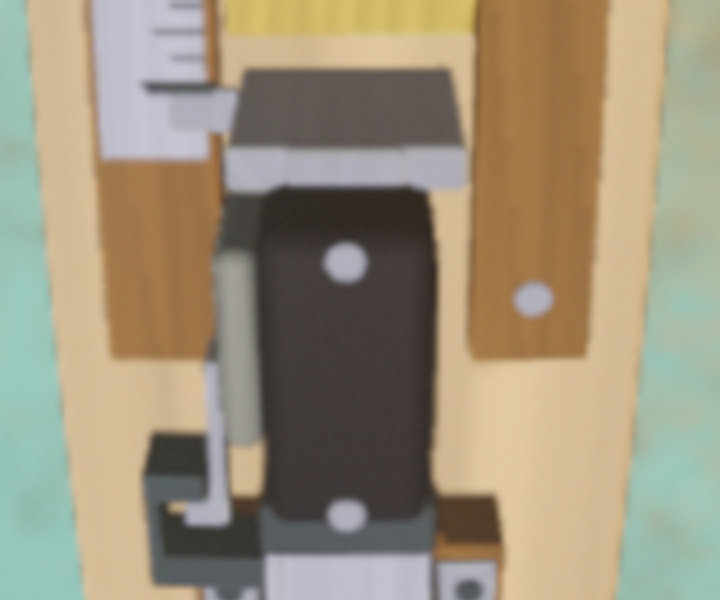

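Run:
```python
from h import *
import pickle
f,o=pickle.load(open('w6.pkl','rb'))
yaw=.161;ex=np.array([np.cos(yaw),np.sin(yaw),0]); ey=np.array([-np.sin(yaw),np.cos(yaw),0])
def q(n,c,z): w=pix2plane(f,(230+c[0]/4-.375,235+c[1]/4-.375),z,o); print(n,round(w@ex-.4405,4),round(w@ey+.0815,4))
q('foot bot',(240,70),.017);q('foot top',(228,147),.059);q('foot top R',(465,147),.059)
q('grip L',(262,300),.079);q('grip R',(437,300),.079);q('grip back',(350,518),.079)
for z in(.073,.065): q('pad front',(222,250),z);q('pad back',(235,442),z)
for z in(.05,.06,.07): q('tooth front',(212,350),z); q('tooth outer',(205,420),z)
for z in(.03,.05,.067): q('latch front',(150,435),z); 
q('idx',(145,87),.03)
p=o['position'];print(p@ex-.4405,p@ey+.0815)
Rt=rot(o['eef_rot'])
tgt=.440*ex+(-.0785)*ey; tgt[2]=.2125; print(tgt,Rt.T@(tgt-p)*1000)
```

```text
foot bot -0.0203 0.0329
foot top -0.0192 0.0345
foot top R 0.0194 0.0344
grip L -0.013 0.0171
grip R 0.0141 0.017
grip back 0.0004 -0.025
pad front -0.0194 0.0227
pad back -0.0188 -0.0135
pad front -0.0202 0.0188
pad back -0.0196 -0.0189
tooth front -0.0244 -0.009
tooth outer -0.0264 -0.0241
tooth front -0.0233 -0.0031
tooth outer -0.0252 -0.0176
tooth front -0.0221 0.0027
tooth outer -0.024 -0.0111
latch front -0.0403 -0.041
latch front -0.0369 -0.0277
latch front -0.0341 -0.0164
idx -0.0367 0.0343
0.00041756240118673293 0.05093843453816656
[ 0.44689366 -0.00695044  0.2125    ] [-47.74764143  -1.33786868 100.63631318]
```

```bash
python3 -m crank '0 0 0 -25 -1 15 50; 0 0 0 -44 -1.3 40 50; 0 0 0 -44 -1.3 65 50; 0 0 0 -44 -1.3 65 50; 0 0 0 -44 -1.3 65 50'
python3 - <<'E'
from h import *
from bench import r
import pickle
o=r.get_obs(); f=r.grab_frame("wrist");p=o['position'];Rt=rot(o['eef_rot']);print(p,Rt,o['wrist_force'])
yaw=.161;ex=np.array([np.cos(yaw),np.sin(yaw),0]); ey=np.array([-np.sin(yaw),np.cos(yaw),0])
print(p@ex-.4405,p@ey+.0815)
tgt=.440*ex+(-.0745)*ey; tgt[2]=.2125; print(tgt,Rt.T@(tgt-p)*1000)
cv2.imwrite('pics/w7.png',f['color'][:,:,::-1]);pickle.dump((f,o),open('w7.pkl','wb'))
E
```

```text
time: 9.7
position: [0.4445, -0.001, 0.2456]
eef_rot: [-0.002, 0.647, 0.762, -0.001]
wrist_force: [1.5, 0.0, 0.6]
gripper_width: 0.807
[ 0.44447186 -0.00102865  0.24564664] [[-0.16196323  0.98679079 -0.00344356]
 [ 0.98679557  0.16196755  0.00101283]
 [ 0.0015572  -0.00323405 -0.99999356]] [1.48636405 0.0492737  0.62575429]
-0.0019411878350855671 0.00923343301952774
[ 0.44625244 -0.00300217  0.2125    ] [-2.28746431  1.5446126  33.13829351]
```

View pics/w7.png

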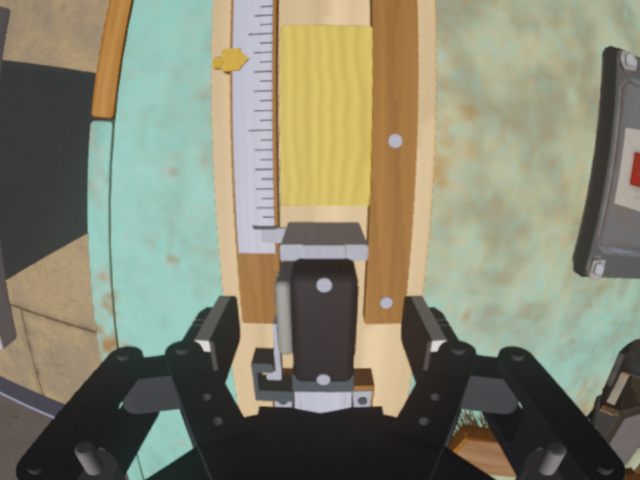

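```bash
python3 -m crank '0 0 0 -2 1.5 12 50; 0 0 0 -2 1.5 24 50; 0 0 0 -2 1.5 33 50; 0 0 0 -2 1.5 33 50; 0 0 0 -2 1.5 33 50'
python3 - <<'E'
from h import *
from bench import r
import pickle
o=r.get_obs(); f=r.grab_frame("wrist");p=o['position'];Rt=rot(o['eef_rot']);print(p,Rt[:,1],o['wrist_force'])
yaw=.161;ex=np.array([np.cos(yaw),np.sin(yaw),0]); ey=np.array([-np.sin(yaw),np.cos(yaw),0])
print(p@ex-.4405,p@ey+.0815)
cv2.imwrite('pics/w8.png',f['color'][:,:,::-1]);pickle.dump((f,o),open('w8.pkl','wb'))
E
```

```text
time: 10.25
position: [0.4469, -0.0034, 0.2132]
eef_rot: [-0.0, 0.647, 0.762, -0.0]
wrist_force: [-0.0, 0.5, -0.1]
gripper_width: 0.805
[ 0.44692188 -0.00337423  0.21322056] [ 9.86867441e-01  1.61532158e-01 -1.28223974e-04] [-0.03400816  0.53597608 -0.08413267]
0.00010114438168534745 0.006525431929444561
```

View pics/w8.png

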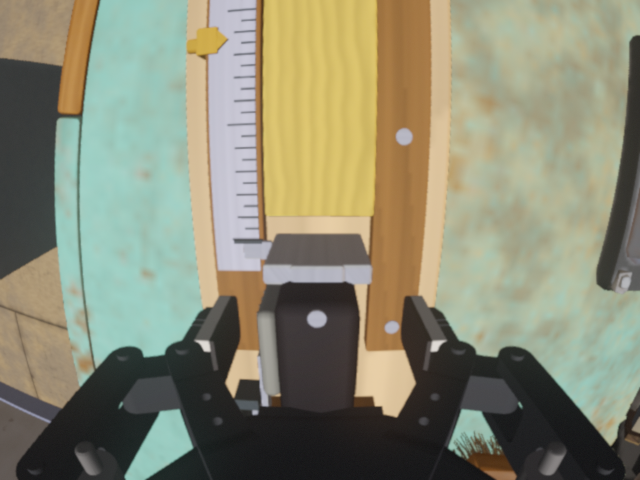

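```bash
python3 -m crank '0 0 0 0 0 0 120; 0 0 0 0 0 0 150; 0 0 0 0 0 0 180; 0 0 0 0 0 0 210; 0 0 0 0 0 0 230' 22; python3 -m crank '0 0 0 0 0 0 230; 0 0 0 0 0 0 230; 0 0 0 0 0 0 230'
python3 - <<'E'
from h import *
from bench import r
import pickle
o=r.get_obs(); f=r.grab_frame("wrist");p=o['position'];Rt=rot(o['eef_rot']);print(p,Rt[:,1],o['wrist_force'],o['gripper_width']*85)
cv2.imwrite('pics/w9.png',f['color'][:,:,::-1]);pickle.dump((f,o),open('w9.pkl','wb'))
E
```

```text
time: 10.8
position: [0.4458, -0.0033, 0.2136]
eef_rot: [-0.001, 0.648, 0.762, -0.001]
wrist_force: [-3.5, -0.1, 5.5]
gripper_width: 0.337
time: 11.1
position: [0.4457, -0.0033, 0.2136]
eef_rot: [-0.001, 0.648, 0.762, -0.001]
wrist_force: [-4.6, 0.0, 6.0]
gripper_width: 0.341
[ 0.44573537 -0.00327085  0.21355446] [ 0.98696802  0.16089148 -0.00283852] [-4.57600863  0.0142771   6.04469748] 29.022949003258994
```

View pics/w9.png

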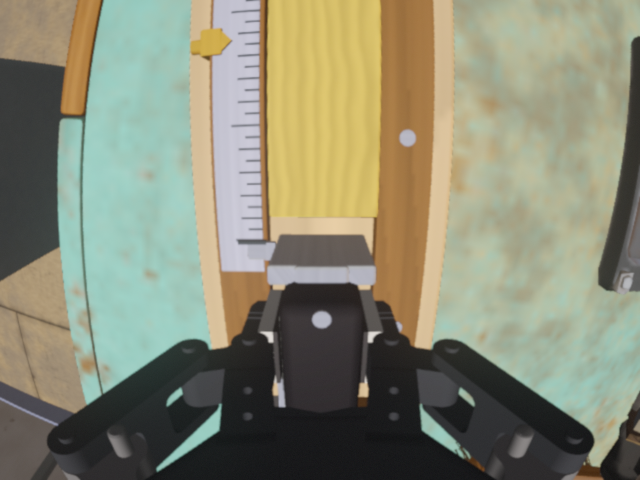

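```bash
python3 -m crank '0 0 0 4 -1 0 230; 0 0 0 10 -1 0 230; 0 0 0 17 -1 0 230; 0 0 0 24 -1 0 230; 0 0 0 30 -1 0 230'
python3 - <<'E'
from h import *
from bench import r
import pickle
o=r.get_obs(); f=r.grab_frame("wrist");p=o['position'];Rt=rot(o['eef_rot']);print(p,Rt[:,1],o['wrist_force'],o['gripper_width']*85)
cv2.imwrite('pics/w10.png',f['color'][:,:,::-1]);pickle.dump((f,o),open('w10.pkl','wb'))
E
```

```text
time: 11.65
position: [0.4407, 0.0262, 0.2135]
eef_rot: [-0.0, 0.648, 0.762, -0.0]
wrist_force: [-1.7, -4.3, 5.4]
gripper_width: 0.334
[0.44067717 0.02620695 0.21353396] [ 9.86937235e-01  1.61103513e-01 -7.42770406e-04] [-1.74598973 -4.28266039  5.37702193] 28.3646942616319
```

View pics/w10.png

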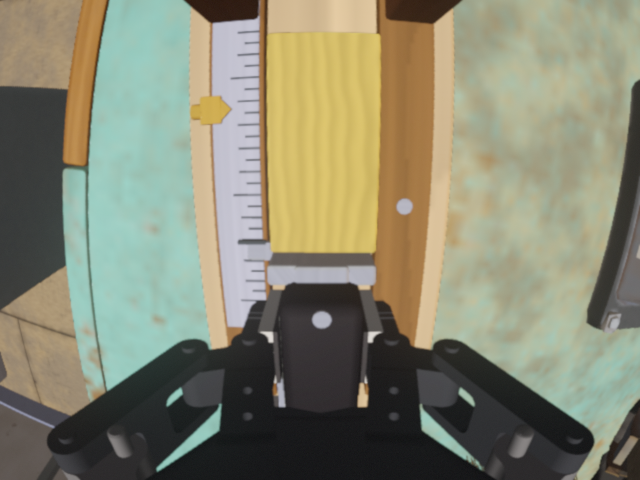

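```bash
python3 -m crank '0 0 0 7 0 0 230; 0 0 0 15 0 0 230; 0 0 0 24 0 0 230; 0 0 0 32 0 0 230; 0 0 0 38 0 0 230'; python3 -m crank '0 0 0 5 0 0 230; 0 0 0 8 0 0 230; 0 0 0 8 0 0 230';python3 - <<'E'
from h import *
from bench import r
import pickle
o=r.get_obs(); f=r.grab_frame("wrist");p=o['position'];Rt=rot(o['eef_rot']);print(p,Rt[:,1],o['wrist_force'],o['gripper_width']*85)
cv2.imwrite('pics/w11.png',f['color'][:,:,::-1]);pickle.dump((f,o),open('w11.pkl','wb'))
cv2.imwrite('pics/w11_a.png',cv2.resize(f['color'][180:310,180:330,::-1],None,fx=4.5,fy=4.5,interpolation=cv2.INTER_CUBIC))
E
```

```text
time: 12.2
position: [0.4346, 0.0637, 0.2135]
eef_rot: [-0.0, 0.648, 0.762, -0.0]
wrist_force: [-1.8, -5.4, 6.8]
gripper_width: 0.333
time: 12.5
position: [0.4333, 0.0717, 0.2135]
eef_rot: [-0.0, 0.648, 0.762, -0.0]
wrist_force: [-1.1, -3.0, 6.8]
gripper_width: 0.335
[0.43329434 0.07167797 0.21353278] [ 9.86893355e-01  1.61372690e-01 -6.01352466e-04] [-1.13219431 -2.96130451  6.83714645] 28.463805932194923
```

View pics/w11.png

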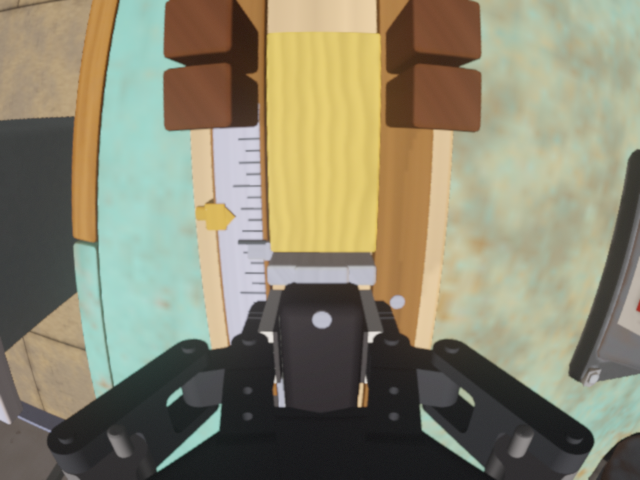

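View pics/w11_a.png

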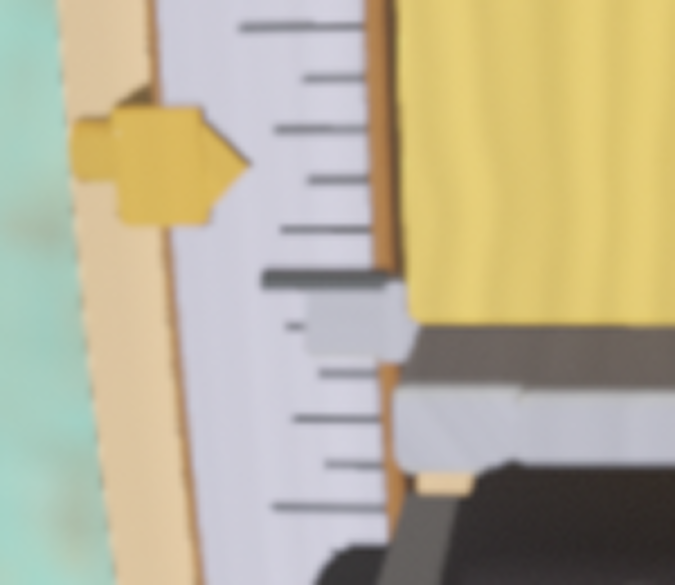

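Run:
```python
from h import *
import pickle
yaw=.161;ex=np.array([np.cos(yaw),np.sin(yaw),0]); ey=np.array([-np.sin(yaw),np.cos(yaw),0])
f,o=pickle.load(open('w11.pkl','rb'))
def q(n,c,z): w=pix2plane(f,(180+c[0]/4.5-.39,180+c[1]/4.5-.39),z,o); print(n,z,round(w@ex-.4405,4),round(w@ey*1000,1))
for z in(.028,.031): q('ptr',(251,163),z)
for z in(.028,.030,.032): q('idx low edge',(262,270),z);q('idx up edge',(262,290),z)
for v in (27,78,129,180,230,326,373,419,465,507): q('tick',(340,v),.027)
q('foot top',(395,386),.059);q('ptr back',(165,105),.031);q('ptr fr',(165,225),.031)
q('blank rear top',(500,324),.045)
```

```text
ptr 0.028 -0.0373 39.3
ptr 0.031 -0.0366 40.1
idx low edge 0.028 -0.0369 28.5
idx up edge 0.028 -0.037 26.4
idx low edge 0.03 -0.0364 29.1
idx up edge 0.03 -0.0366 27.0
idx low edge 0.032 -0.0359 29.7
idx up edge 0.032 -0.0361 27.7
tick 0.027 -0.0281 52.3
tick 0.027 -0.0283 47.4
tick 0.027 -0.0285 42.4
tick 0.027 -0.0287 37.3
tick 0.027 -0.029 32.3
tick 0.027 -0.0295 22.3
tick 0.027 -0.0298 17.3
tick 0.027 -0.0301 12.3
tick 0.027 -0.0304 7.1
tick 0.027 -0.0308 2.3
foot top 0.059 -0.0193 28.5
ptr back 0.031 -0.0448 45.8
ptr fr 0.031 -0.0456 34.0
blank rear top 0.045 -0.0119 28.9
```

```bash
python3 -m crank '0 0 0 4 0 0 230; 0 0 0 8 0 0 230; 0 0 0 10 0 0 230; 0 0 0 11 0 0 230; 0 0 0 11 0 0 230'; python3 -m crank '0 0 0 0 0 0 230; 0 0 0 0 0 0 230; 0 0 0 0 0 0 230';python3 - <<'E'
from h import *
from bench import r
import pickle
o=r.get_obs(); f=r.grab_frame("wrist");p=o['position'];Rt=rot(o['eef_rot']);print(p,Rt[:,1],o['wrist_force'],o['gripper_width']*85)
pickle.dump((f,o),open('w12.pkl','wb'))
cv2.imwrite('pics/w12.png',f['color'][:,:,::-1])
cv2.imwrite('pics/w12_a.png',cv2.resize(f['color'][180:310,180:330,::-1],None,fx=4.5,fy=4.5,interpolation=cv2.INTER_CUBIC))
E
```

```text
time: 13.05
position: [0.4316, 0.0823, 0.2135]
eef_rot: [-0.0, 0.648, 0.762, -0.0]
wrist_force: [-1.8, -3.0, 6.6]
gripper_width: 0.337
time: 13.35
position: [0.4316, 0.0822, 0.2135]
eef_rot: [-0.0, 0.648, 0.762, -0.0]
wrist_force: [-1.1, -2.9, 5.5]
gripper_width: 0.335
[0.43158846 0.08223916 0.21350987] [ 9.86947994e-01  1.61038018e-01 -6.43776948e-04] [-1.11808499 -2.94787792  5.4686706 ] 28.51398679426572
```

View pics/w12_a.png

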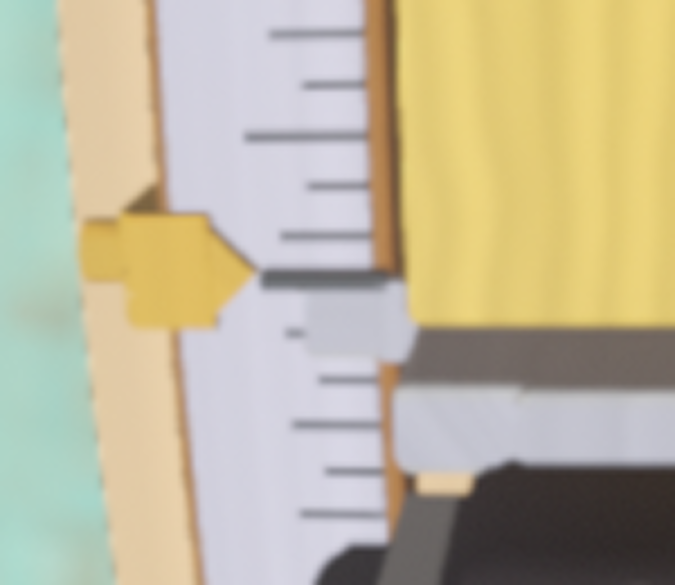

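View pics/w12.png

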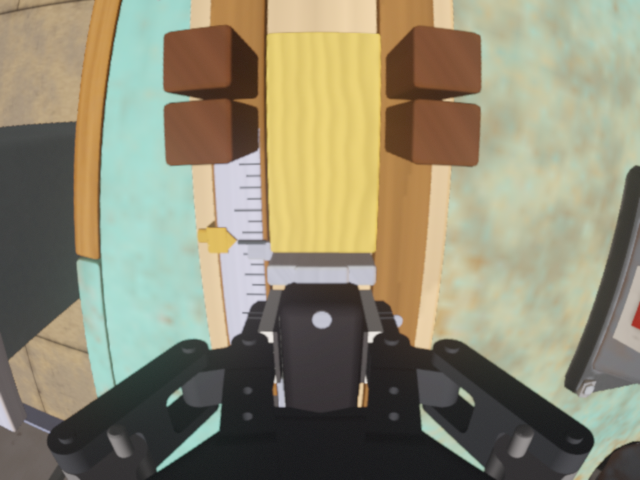

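```bash
python3 -m crank '0 0 0 0 0 0 230; 0 0 0 0 0 0 230; 0 0 0 0 0 0 230'
python3 - <<'E'
from bench import r
o=r.get_obs(); print(o['position'],abs(o['joint_vel']).max(),o['gripper_width']*85,o['wrist_force'])
print(r.job_done())
E
```

```text
time: 13.7
position: [0.4316, 0.0822, 0.2135]
eef_rot: [-0.0, 0.648, 0.762, -0.0]
wrist_force: [-1.8, -3.4, 5.9]
gripper_width: 0.336
[0.43158071 0.08224416 0.21352512] 0.0018944647981687338 28.598777119672803 [-1.76399486 -3.41311077  5.94351721]
the job is handed in; nothing more can be done
None
```

I laid the short wood block in the channel and let go of it. Then I pinched the grip at 22 N, squeezing the paddle fully in, and pushed the arm out about 87 mm. I handed the job in at 13.7 s; it reports no verdict.

- **Index needle:** in the last picture the needle is level with the pointer. My measurement before the final push puts it about 0.5–1 mm short of the mark, against an allowed 4 mm.
- **Block:** it lies flat in the channel against the foot, with its front end between the saw guides. It shows no visible gap and isn't touched by the fingers.
- **Paddle:** the jaws read about 28.6 mm, against 29 mm with the paddle fully in. I judged the paddle from this width, because the pictures don't show its travel directly.
- **Arm:** at rest, holding about 3.4 N against the return spring.
- **Pointer:** it read the same position throughout, within about 0.8 mm (measurement spread).
- **Other loose things:** nothing was touched as far as I could see, but I took no final picture of all of them.

None of the checks failed. The only disagreement was up to about 1 mm between pictures.

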